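Close the objective case: flap down, then lid

TASK

The microscope objective case is standing open: first fold its upright inner flap all the way down over the objectives, then swing the hinged lid fully shut over it. Only push with the fingertips or the outside of the fingers: do not pinch the flap or the lid and do not slam them, and leave the things standing around the case alone.

Things in the scene. Friction and masses are not known exactly. Their poses are not given: they have to be found in the camera images.
- case: Grey plastic instrument case without its lid, 180 (x) x 220 (y) x 85 (z) mm, walls 6 mm, bolted to the table. Origin: centre of its underside, at table height. Its x axis runs along both hinges, z up. The lid hinges on its +y rim, the inner flap just inside its -y wall. Inside are a dark foam bed and four brass objectives, all lower than 55 mm above the table.
- lid (a joint): Angle of the grey lid, a flat plate 180 mm wide (along case x), 220 mm from hinge to free edge and 10 mm thick, about 0.2 kg. 0 = shut, flat on the case rim (upper face 95.5 mm above the table); pi/2 = standing straight up; up to 1.95 = leaning outwards, away from the case. Stiff friction hinge: it stays at whatever angle it is left; a push of about 2 N at the free edge moves it. It cannot shut while the flap is upright: it jams against the flap.
- lid_hinge (a point): Point on the lid's hinge line, middle of its length, on the OUTER face (the upper one when shut) of the lid, 10 mm from the pivot, which lies on the lid's inner face, flush with the case's +y outer wall face and 85.5 mm above the table. Turns with the lid: z is the normal of the outer face (up when shut), -y points from hinge to free edge, x is along the case's x.
- lid_edge (a point): Middle of the lid's free edge, on the outer face; 220 mm from lid_hinge. Axes as lid_hinge.
- flap (a joint): Angle of the white inner flap, a flat plate 160 mm wide (along case x), 150 mm from hinge to free edge and 6 mm thick, about 0.08 kg. 0 = folded down, lying level inside the case over the objectives (upper face 66 mm above the table, 19 mm below the rim); pi/2 = standing straight up; up to 1.7 = leaning slightly outwards over the -y wall. Friction hinge: it stays where it is left; a push of under 2 N at the free edge moves it.
- flap_hinge (a point): Point on the flap's hinge line, middle of its length, on the OUTER face (the upper one when folded down), 6 mm from the pivot, which lies on the inner face, 12 mm inside the case's -y outer wall face and 60 mm above the table. Turns with the flap: z is the normal of the outer face (up when down), +y points from hinge to free edge, x is along the case's x.
- flap_edge (a point): Middle of the flap's free edge, on the outer face; 150 mm from flap_hinge. Axes as flap_hinge.
- jar: Bystander: round aluminium objective jar with black screw cap, 46 mm diameter, 60 mm tall, loose. Origin: centre of its underside.
- bottle: Bystander: small amber bottle with cap, 40 mm diameter, 85 mm tall, loose. Origin: centre of its underside.
- mouse: Bystander: black computer mouse, 100 x 58 x 26 mm, loose. Origin: centre of its underside.
- gauge: Bystander: steel pin 12 mm thick on a 50 x 50 x 12 mm aluminium foot, 62 mm tall overall, loose. Origin: centre of its underside.

How it is judged:
By the outcome, as a careful person would: the job done as asked, in the order asked, and still so for the second after the job is handed in, with the robot touching nothing.
It also fails if it takes over 53 s, if anything falls off the work surface, if the arm or the gripper's body presses on something with over 40 N, if the wrist force passes 120 N, or if a joint passes its speed limit or range.

ROBOT

A 6-joint arm with a two-finger parallel gripper is mounted at the origin on the work surface. World frame = base frame: x ahead of the robot, y to its left, z up, the work surface at z = 0. Lengths are in m, angles in rad, forces in N, time in s.
With the tool pointing down it reaches from about 0.35 to 0.775 m from the base axis. Payload 7.3 kg.
Tool frame: the origin (TCP) lies on the centre line of the jaws, within the pads' length; the fingertips stand 11 mm ahead of it and the grasp point (between the pads) lies 8 mm behind it; z points along the fingers, y is the direction in which the jaws open and shut (so a half turn about z gives the same grasp; the last joint's range is limited). The gripper opens to 92 mm and grips with 3 to 60 N. Pads are 19 mm wide; open, the fingers measure 130 mm over their backs; the gripper's body (75 mm by 190 mm) begins 47 mm behind the grasp point.
Start: joints at [-1.443, 0.342, 1.524, -0, 1.275, -0.146], TCP at [0.142, -0.505, 0.238] pointing down, gripper open.
Joint ranges: [-2.53, 2.53], [-0.77, 2.02], [0.04, 2.7], [-1, 4.14], [0.28, 2.66], [-3.11, 3.11]. Speed limits (rad/s): [2.57, 2.57, 3.14, 3.14, 3.14, 3.14].

INTERFACE

Orientations are given as [roll, pitch, yaw] about the fixed x, y, z axes, in that order (R = Rz(yaw) Ry(pitch) Rx(roll)).
In Python, from cell import robot gives the robot as it stands.
- The arm moves only by the tool jog_arm, never from a script. Its argument "deltas" is one flat list of numbers, 6 for each row, row after row: the shift along the world's x, y, z in units of 0.1 m (1.0 is 0.1 m), then the turn, a rotation vector about the world's x, y, z in units of 90 degrees (1.0 is 90 degrees). A call has 1 to 5 rows; each row is the pose to reach, as a shift and turn from the pose commanded when the call began; what a row does not reach only later rows make up. A row lasts 1/12 s, in which the tool goes at most 41.7 mm and 7.16 degrees, less where a joint would pass 70% of its speed; a pose out of reach is approached as far as the arm can. A call with a number of a shift or a turn outside -1 to 1 is refused whole. A call with a gripper value outside its range is refused whole. "claw" is the opening, from 0 (shut) to 1 (fully open), set as the call begins (left out, the last holds). The fingers move at their own pace and stop on an object; "newtons" is the grip in N (left out, the last holds). Time passes only in rows, so rows that repeat a pose let the fingers close. It gives the time, the measured TCP pose, the force and the opening at its end, in the units of the state.
- robot.observe(): the state, without advancing time (a new reading comes with each control period).
- robot.read_camera(name): name is "scene" or "side" or "wrist"; returns the picture (384x512x3 uint8, red, green, blue); there is no depth.
- robot.camera_params(name): a dict with "fx", "fy", "cx", "cy" (pixels), "R" (3x3) and "t" (3): a world point X has camera coordinates R X + t. Camera axes: x right, y down, z forward; pixel columns grow to the right and rows downward; lengths in m; the calibration is good to about 2 mm. The wrist camera is an equidistant fisheye: a pixel r from the principal point sees the ray r / f radians off the axis. A picture is of the moment at which its call begins: read the wrist's pose just before it. camera_params takes no time and is no camera call; for the wrist camera it gives the pose at the moment of the call.
- robot.hand_in(): hands the job in, once; it reports no verdict.
The state is a dict: "time": time; "qpos": joint angles; "qvel": joint speeds; "joint_efforts": joint torques, N m; "tool_pos": TCP position; "tool_rot": TCP orientation; "contact_force": force on the tool from outside, world axes, zero at the start; "torque": the same for the moment, N m; "opening": finger opening in m.
Only numpy, scipy, OpenCV 4.12 (cv2) and the standard library are available. Lean on these libraries where they do the work, as an engineer would, in place of code of your own. Each camera call takes 0.05 s, during which the arm holds its last target. There are 200 camera calls.

## Working session

There is one attempt and no reset: what is moved stays moved. The work goes in short steps, Python scripts to look and compute and a tool call to move; the robot and the scene stay as the last step left them, time stands still between calls to the robot, and variables do not carry over. Pictures are saved under pics/ and viewed, about 8 in all and at most 12, crops included, and the job is handed in when it is done.

Besides the shell and the picture viewer there is one more tool, called after "Call:" as name(argument=value, ...) on one line, values as JSON. jog_arm: Moves the arm, as the interface text tells. Its arguments: {"type":"object","properties":{"deltas":{"type":"array","items":{"type":"number"}},"claw":{"type":"number"},"newtons":{"type":"number"}},"required":["deltas"]}

```bash
mkdir -p pics; python3 - <<'E'
from cell import robot
import cv2,numpy as np
a=[robot.read_camera(n)[:,:,::-1] for n in("scene","side")]
cv2.imwrite("pics/scene.png",a[0]);cv2.imwrite("pics/side.png",a[1])
for n in("scene","side"):
    p=robot.camera_params(n);print(n,p["fx"],p["cx"],p["cy"],-np.array(p["R"]).T@p["t"])
print(robot.observe())
E
```

```text
scene 441.18784393078795 251.83376420527944 187.80677186003373 [1.06818173 0.33413276 1.04096801]
side 423.2867017973246 259.85695521860964 194.00670423681305 [0.03197302 0.26242722 0.94437318]
{'time': 0.1, 'qpos': array([-1.44298898e+00,  3.42621467e-01,  1.52487807e+00, -1.46720339e-05,
        1.27539285e+00, -1.45998730e-01]), 'qvel': array([-1.44935653e-05, -2.80634568e-03, -2.62719524e-03,  4.81167385e-04,
        4.20798264e-04,  2.05161794e-04]), 'joint_efforts': array([ 2.01763192e-03, -4.32003057e+01, -2.44694871e+01,  7.19369994e-02,
        5.26248186e-02, -5.41845395e-05]), 'tool_pos': array([ 0.14193448, -0.50510979,  0.237146  ]), 'tool_rot': array([-3.14030471e+00, -1.75204202e-04,  2.73810247e-01]), 'contact_force': array([-0.37612641,  0.70455397, -0.09048423]), 'torque': array([0.00412622, 0.00367241, 0.03305363]), 'opening': 0.09184513258658658}
```

View pics/scene.png

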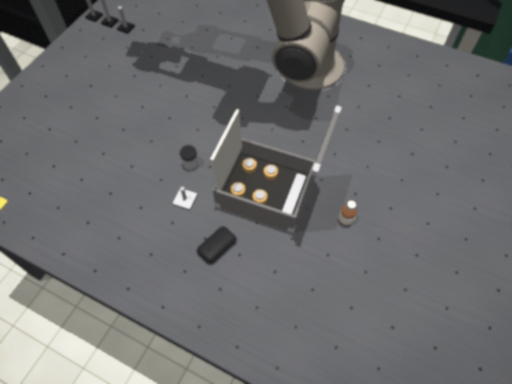

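View pics/side.png

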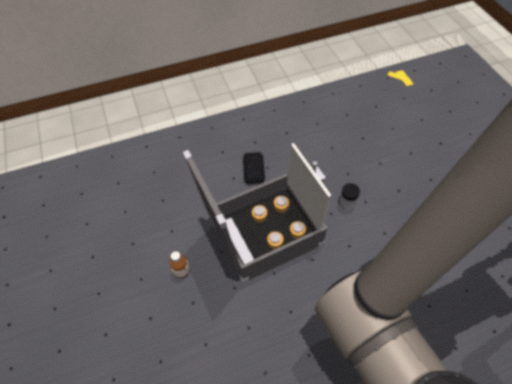

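The case is at about (265,180) in scene and (270,225) in side. One panel is on each side of it, and there is a white strip inside. I'll enlarge both views to tell which panel is which.

```bash
python3 - <<'E'
import cv2,numpy as np
a=cv2.imread("pics/scene.png")[85:285,165:365];b=cv2.imread("pics/side.png")[130:290,150:370]
f=lambda i,k:cv2.resize(i,None,fx=k,fy=k,interpolation=cv2.INTER_CUBIC)
a=f(a,2);b=f(b,2)  # 400x400, 440x320
cv2.imwrite("pics/c1.png",np.hstack([f(a,.95)[:380],np.vstack([f(b,.95),np.zeros((76,418,3),np.uint8)])]))
cv2.imwrite("pics/c2.png",f(cv2.imread("pics/scene.png")[100:270,170:370],4)[:600,:800])
cv2.imwrite("pics/c3.png",f(cv2.imread("pics/side.png")[140:290,165:365],4))
E
```

```text
(no output)
```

View pics/c2.png

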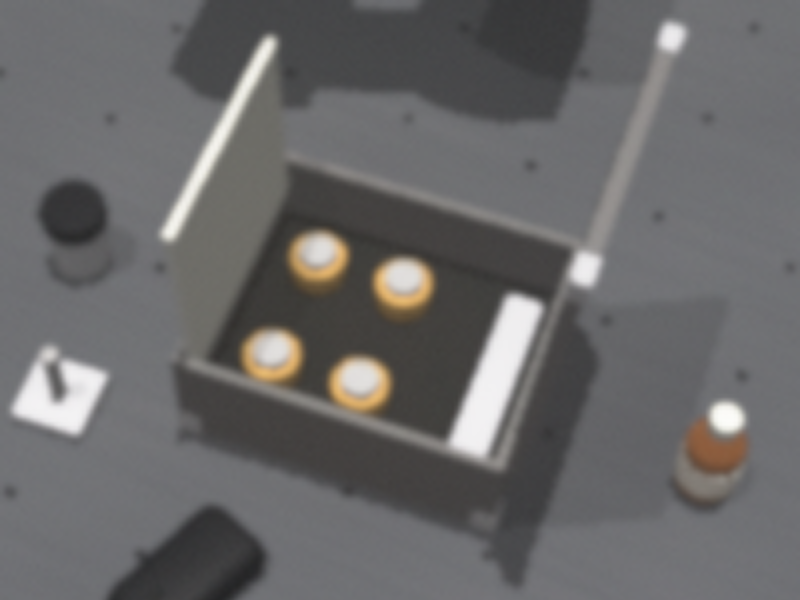

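View pics/c3.png

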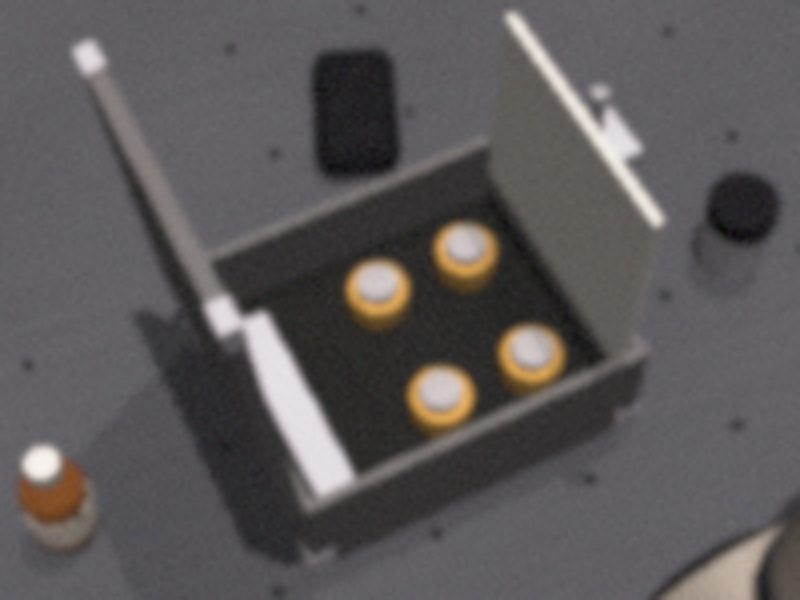

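The white flap stands on the left in scene. Its free edge runs (165,235)–(270,40) in the scene crop and (660,220)–(510,15) in the side crop. The lid is nearly edge-on, with bright corners at (671,37) and (585,268) in the scene crop and (90,57) and (222,315) in the side crop. There is also a white strip of unknown origin inside the case. I'll triangulate these points.

```bash
cat > h.py <<'E'
from cell import robot
import cv2,numpy as np
P={n:robot.camera_params(n) for n in("scene","side")}
def ray(n,u,v):
    p=P[n];R=np.array(p["R"]);d=R.T@[(u-p["cx"])/p["fx"],(v-p["cy"])/p["fy"],1]
    return -R.T@p["t"],d/np.linalg.norm(d)
def tri(a,b):
    (o1,d1),(o2,d2)=ray("scene",*a),ray("side",*b)
    s=np.linalg.lstsq(np.c_[d1,-d2],o2-o1,rcond=None)[0]
    x,y=o1+s[0]*d1,o2+s[1]*d2
    return (x+y)/2,np.linalg.norm(x-y)
def plane(n,u,v,z):
    o,d=ray(n,u,v);return o+d*(z-o[2])/d[2]
def proj(n,X):
    p=P[n];c=np.array(p["R"])@X+p["t"];return p["fx"]*c[0]/c[2]+p["cx"],p["fy"]*c[1]/c[2]+p["cy"]
E
python3 - <<'E'
from h import *
np.set_printoptions(precision=4,suppress=True)
s=lambda u,v:(u/4+170-.4,v/4+100-.4)
d=lambda u,v:(u/4+165-.4,v/4+140-.4)
for n,a,b in [("flapNear+x",(165,235),(510,15)),("flap-x",(270,40),(660,220)),
 ("lid+x",(585,268),(90,57)),("lid-x",(671,37),(222,315)),
 ("rim+x-y",(182,360),(487,145)),("rim-x-y",(288,158),(643,350)),("rim-x+y",(570,245),(310,512)),("rim+x+y",(500,463),(215,258)),
 ("strip+x",(470,450),(258,320)),("strip-x",(525,297),(338,490)),("bottlecap",(727,418),(42,463)),("jar",(73,208),(743,205)),
 ("gauge top",(50,353),(600,90)),("mouse",(195,560),(355,100))]:
    print(n,*tri(s(*a),d(*b)))
E
```

```text
flapNear+x [ 0.5952 -0.0199  0.2094] 0.00025925829361366545
flap-x [ 0.4385 -0.036   0.2095] 0.002673335756561091
lid+x [0.5723 0.218  0.304 ] 0.0018532961198751065
lid-x [0.4108 0.202  0.3038] 0.0007923054239902214
rim+x-y [ 0.6013 -0.0155  0.0804] 0.0035619148795970937
rim-x-y [ 0.4298 -0.0353  0.0834] 0.0090285354262032
rim-x+y [0.4075 0.1704 0.0776] 0.005489691462567241
rim+x+y [0.5793 0.1829 0.0835] 0.02084173989427548
strip+x [0.5561 0.1611 0.0378] 0.008992396479196594
strip-x [0.4321 0.1495 0.0363] 0.0008068956199225979
bottlecap [0.4871 0.3049 0.0818] 0.002113422052564297
jar [ 0.5157 -0.1542  0.0546] 0.0005802384193672184
gauge top [ 0.6262 -0.1043  0.0631] 0.0024363635591442504
mouse [0.7004 0.0414 0.031 ] 0.0037133559857649968
```

The case yaw is about 0.10 rad, with its centre near (0.506, 0.075). The flap is upright, with its edge at z 0.21, and the lid is at about 1.65 rad. The white strip lies at z 0.037 and is just a light patch. I'll move to the outer side of the flap with the jaws shut, turning the wide gripper body along case x.

Call:
jog_arm(deltas=[0.19,0.22,0,0,0,0.045,0.38,0.44,0,0,0,0.09,0.57,0.66,0,0,0,0.135,0.76,0.87,0,0,0,0.18], claw=0)

```text
time: 0.43
tool_pos: [0.2184, -0.4171, 0.2373]
tool_rot: [-3.141, -0.0, 0.559]
contact_force: [0.5, 0.0, 0.7]
opening: 0.07
```

Call:
jog_arm(deltas=[0.19,0.22,0,0,0,0.045,0.38,0.44,0,0,0,0.09,0.57,0.66,0,0,0,0.135,0.76,0.87,0,0,0,0.18])

```text
time: 0.77
tool_pos: [0.2945, -0.33, 0.2375]
tool_rot: [-3.141, -0.0, 0.843]
contact_force: [0.5, 0.8, 0.5]
opening: 0.0429
```

Call:
jog_arm(deltas=[0.19,0.22,0,0,0,0.045,0.38,0.44,0,0,0,0.09,0.57,0.66,0,0,0,0.135,0.76,0.87,0,0,0,0.18])

```text
time: 1.1
tool_pos: [0.3705, -0.243, 0.2375]
tool_rot: [-3.141, -0.0, 1.125]
contact_force: [-0.0, -0.4, 0.7]
opening: 0.0161
```

Call:
jog_arm(deltas=[0.19,0.22,0,0,0,0.045,0.38,0.44,0,0,0,0.09,0.57,0.66,0,0,0,0.135,0.76,0.87,0,0,0,0.18])

```text
time: 1.43
tool_pos: [0.4465, -0.156, 0.2375]
tool_rot: [-3.141, -0.0, 1.408]
contact_force: [1.0, -0.1, 0.2]
opening: 0.0002
```

Call:
jog_arm(deltas=[0.19,0.2,0,0,0,0.045,0.38,0.4,0,0,0,0.09,0.57,0.6,0,0,0,0.13,0.74,0.8,0,0,0,0.17,0.74,0.8,0,0,0,0.17])

```text
time: 1.85
tool_pos: [0.522, -0.0743, 0.2371]
tool_rot: [3.141, -0.001, 1.678]
contact_force: [-1.8, -0.1, -1.0]
opening: 0.0002
```

Call:
jog_arm(deltas=[0,0,-0.15,0,0,0,0,0,-0.3,0,0,0,0,0,-0.46,0,0,0,-0.02,0.17,-0.46,0,0,0,-0.03,0.33,-0.46,0,0,0])

```text
time: 2.27
tool_pos: [0.5157, -0.0448, 0.1902]
tool_rot: [-3.138, -0.001, 1.669]
contact_force: [-0.1, -0.3, -0.2]
opening: 0.0007
```

Call:
jog_arm(deltas=[0,0.04,0,0,0,0,-0.01,0.14,0,0,0,0,-0.02,0.25,-0.01,0,0,0,-0.03,0.35,-0.03,0,0,0,-0.04,0.45,-0.05,0,0,0])

```text
time: 2.68
tool_pos: [0.513, 0.0012, 0.1868]
tool_rot: [3.141, 0.0, 1.671]
contact_force: [0.3, -0.7, 0.7]
opening: 0.0008
```

```bash
python3 - <<'E'
from h import *
a=robot.read_camera("side")[:,:,::-1][130:290,150:370];b=robot.read_camera("scene")[:,:,::-1][85:245,165:365]
cv2.imwrite("pics/p5.png",cv2.resize(np.hstack([a,b]),None,fx=1.9,fy=1.9,interpolation=cv2.INTER_CUBIC))
print(robot.observe()["contact_force"])
E
```

```text
[0.32414032 0.38378028 0.31971419]
```

View pics/p5.png

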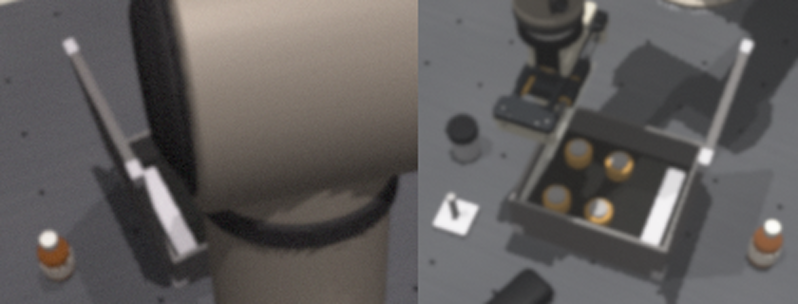

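The scene view is consistent with the flap at about 70° and edge-on to the camera. The gripper is at (545,100), and the bystanders and lid haven't moved. I'll carry on with the arc.

Call:
jog_arm(deltas=[-0.01,0.1,-0.04,0,0,0,-0.02,0.19,-0.08,0,0,0,-0.03,0.28,-0.13,0,0,0,-0.04,0.37,-0.19,0,0,0,-0.05,0.45,-0.26,0,0,0])

```text
time: 3.2
tool_pos: [0.5079, 0.0466, 0.1602]
tool_rot: [3.141, -0.0, 1.672]
contact_force: [1.0, 0.7, 0.4]
opening: 0.0005
```

Call:
jog_arm(deltas=[-0.01,0.08,-0.07,0,0,0,-0.01,0.14,-0.15,0,0,0,-0.02,0.2,-0.24,0,0,0,-0.03,0.26,-0.33,0,0,0,-0.03,0.3,-0.42,0,0,0])

```text
time: 3.62
tool_pos: [0.5046, 0.0762, 0.1176]
tool_rot: [-3.141, -0.0, 1.672]
contact_force: [0.1, -0.4, 1.3]
opening: 0.0002
```

```bash
python3 - <<'E'
from h import *
b=robot.read_camera("scene")[:,:,::-1][85:285,165:365]
cv2.imwrite("pics/p6.png",cv2.resize(b,None,fx=3,fy=3,interpolation=cv2.INTER_CUBIC))
print(robot.observe()["contact_force"])
E
```

```text
[-2.02706954  0.22014052 -2.16429077]
```

View pics/p6.png

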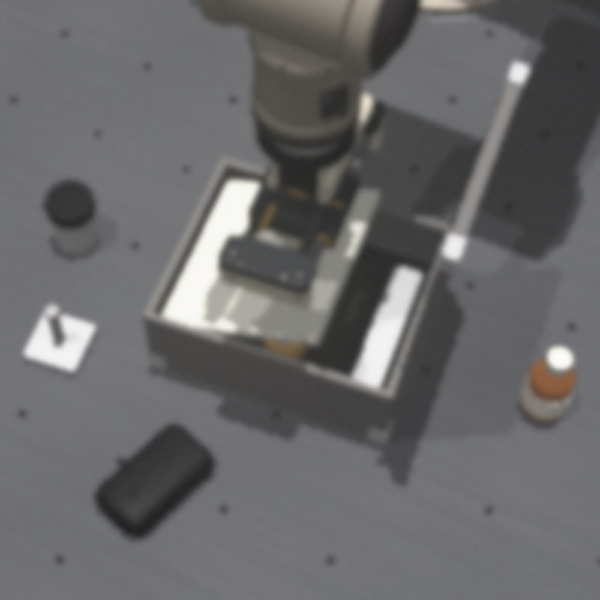

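The flap is down to about 20°, lit white at (250,260). I'll finish gently.

Call:
jog_arm(deltas=[0,0.04,-0.1,0,0,0,-0.01,0.06,-0.2,0,0,0,-0.01,0.08,-0.28,0,0,0,-0.01,0.09,-0.35,0,0,0,-0.01,0.09,-0.4,0,0,0])

```text
time: 4.08
tool_pos: [0.5038, 0.0847, 0.0778]
tool_rot: [-3.141, -0.0, 1.672]
contact_force: [-0.9, 0.6, 0.6]
opening: 0.0007
```

Call:
jog_arm(deltas=[0,0,-0.01,0,0,0,0,0,-0.02,0,0,0,0,0,-0.03,0,0,0,0,0,-0.03,0,0,0])

```text
time: 4.42
tool_pos: [0.5039, 0.0846, 0.077]
tool_rot: [3.141, -0.0, 1.672]
contact_force: [-5.1, 2.0, 11.9]
opening: 0.0003
```

Contact was firm (12 N) with the fingertips at z 0.066, so the flap is fully down. Next I'll go up, over the lid and down to its outer side.

Call:
jog_arm(deltas=[0,0,0.3,0,0,0,0,0,0.6,0,0,0,0,0,0.9,0,0,0])

```text
time: 4.67
tool_pos: [0.5037, 0.0844, 0.1668]
tool_rot: [-3.141, -0.0, 1.672]
contact_force: [0.6, 0.7, 1.7]
opening: 0.0006
```

Call:
jog_arm(deltas=[0,0,0.3,0,0,0,0,0,0.6,0,0,0,0,0,0.95,0,0,0])

```text
time: 4.92
tool_pos: [0.5034, 0.0843, 0.2617]
tool_rot: [-3.141, -0.0, 1.672]
contact_force: [1.0, 0.9, -1.0]
opening: 0.0002
```

Call:
jog_arm(deltas=[0,0,0.3,0,0,0,0,0,0.6,0,0,0,0,0,0.95,0,0,0,0,0,0.95,0,0,0])

```text
time: 5.25
tool_pos: [0.5059, 0.0845, 0.3628]
tool_rot: [3.129, 0.001, 1.672]
contact_force: [0.5, 0.7, 0.8]
opening: 0.0003
```

```bash
python3 - <<'E'
from h import *
a=robot.read_camera("side")[:,:,::-1][130:290,150:370];b=robot.read_camera("scene")[:,:,::-1][85:245,165:365]
cv2.imwrite("pics/p7.png",cv2.resize(np.hstack([a,b]),None,fx=1.9,fy=1.9,interpolation=cv2.INTER_CUBIC))
print(robot.observe())
E
```

```text
{'time': 5.35, 'qpos': array([ 1.58867201e-02,  2.50209487e-01,  1.32770577e+00, -4.36657121e-05,
        1.56011945e+00, -8.48978596e-02]), 'qvel': array([-0.0024141 ,  0.03199466,  0.06368673, -0.00144998, -0.01212703,
        0.00014402]), 'joint_efforts': array([ 8.26227805e-02, -4.25790274e+01, -2.83896142e+01,  8.72090505e-02,
        1.70679912e-01,  1.08620919e-03]), 'tool_pos': array([0.50441326, 0.08441038, 0.35705702]), 'tool_rot': array([3.13805123e+00, 3.45205412e-04, 1.67158068e+00]), 'contact_force': array([ 0.37279769,  0.19828297, -0.88578527]), 'torque': array([-0.05994894, -0.08702108,  0.01237824]), 'opening': 0.000534342361661819}
```

View pics/p7.png

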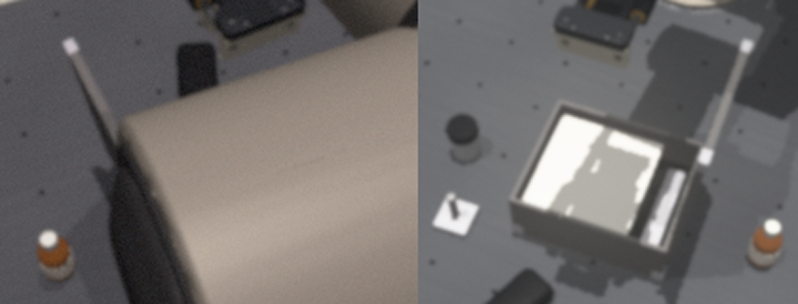

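The flap lies flat and the lid and bystanders are unchanged. Now I'll cross over the lid and descend on its outer side.

Call:
jog_arm(deltas=[-0.03,0.3,0,0,0,0,-0.06,0.6,0,0,0,0,-0.09,0.9,0,0,0,0])

```text
time: 5.6
tool_pos: [0.4944, 0.175, 0.3541]
tool_rot: [-3.139, 0.0, 1.67]
contact_force: [0.5, 0.4, -0.1]
opening: 0.0004
```

Call:
jog_arm(deltas=[-0.03,0.3,0,0,0,0,-0.06,0.6,0,0,0,0,-0.09,0.87,0,0,0,0,-0.09,0.87,0,0,0,0])

```text
time: 5.93
tool_pos: [0.4846, 0.2654, 0.3536]
tool_rot: [-3.138, -0.001, 1.676]
contact_force: [-0.1, 0.3, -0.1]
opening: 0.0005
```

Call:
jog_arm(deltas=[0,0,-0.3,0,0,0,0,0,-0.6,0,0,0,0,0,-0.8,0,0,0,0,0,-0.8,0,0,0])

```text
time: 6.27
tool_pos: [0.4835, 0.2601, 0.2699]
tool_rot: [-3.131, 0.003, 1.672]
contact_force: [-0.2, -0.0, -0.6]
opening: 0.0003
```

```bash
python3 - <<'E'
from h import *
a=robot.read_camera("side")[:,:,::-1][130:290,100:320];b=robot.read_camera("scene")[:,:,::-1][85:245,165:365]
cv2.imwrite("pics/p8.png",cv2.resize(np.hstack([a,b]),None,fx=1.9,fy=1.9,interpolation=cv2.INTER_CUBIC))
o=robot.observe();print(o["tool_pos"],o["contact_force"])
E
```

```text
[0.48573848 0.26099337 0.27503999] [-0.09989343  0.43600119  1.25775329]
```

View pics/p8.png

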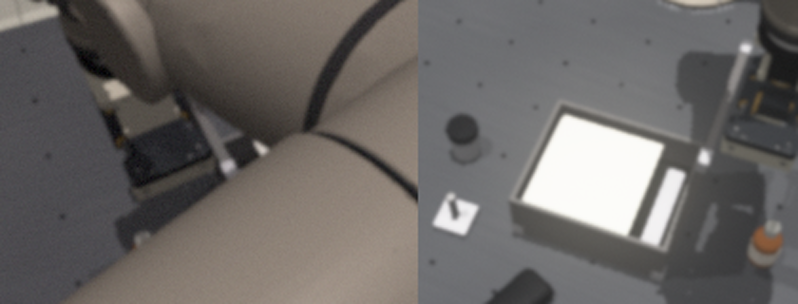

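I'm on the lid's outer side with the fingertips at z 0.264, and the lid's bright corner is clear at (704,157). Now I'll push it along its arc.

Call:
jog_arm(deltas=[0.02,-0.15,0,0,0,0,0.03,-0.3,0,0,0,0,0.04,-0.38,0,0,0,0,0.05,-0.47,0,0,0,0,0.06,-0.57,0,0,0,0])

```text
time: 6.78
tool_pos: [0.4926, 0.2044, 0.277]
tool_rot: [3.139, -0.001, 1.672]
contact_force: [0.3, 2.3, 1.3]
opening: 0.0004
```

Call:
jog_arm(deltas=[0.01,-0.12,0,0,0,0,0.03,-0.25,-0.01,0,0,0,0.04,-0.37,-0.02,0,0,0,0.05,-0.5,-0.05,0,0,0,0.06,-0.62,-0.08,0,0,0])

```text
time: 7.2
tool_pos: [0.4983, 0.1414, 0.2678]
tool_rot: [3.141, -0.0, 1.672]
contact_force: [-0.3, 3.0, 0.3]
opening: 0.0004
```

Call:
jog_arm(deltas=[0.01,-0.12,-0.04,0,0,0,0.02,-0.23,-0.09,0,0,0,0.03,-0.35,-0.14,0,0,0,0.05,-0.45,-0.2,0,0,0,0.06,-0.56,-0.28,0,0,0])

```text
time: 7.62
tool_pos: [0.5039, 0.0854, 0.2392]
tool_rot: [-3.141, 0.0, 1.672]
contact_force: [-0.9, 1.4, -0.1]
opening: 0.0007
```

Call:
jog_arm(deltas=[0.01,-0.1,-0.08,0,0,0,0.02,-0.19,-0.17,0,0,0,0.03,-0.28,-0.26,0,0,0,0.04,-0.36,-0.35,0,0,0,0.04,-0.43,-0.45,0,0,0])

```text
time: 8.03
tool_pos: [0.5083, 0.0427, 0.1938]
tool_rot: [3.141, 0.0, 1.672]
contact_force: [1.0, 0.8, 0.6]
opening: 0.0001
```

Call:
jog_arm(deltas=[0.01,-0.06,-0.11,0,0,0,0.01,-0.12,-0.22,0,0,0,0.02,-0.17,-0.33,0,0,0,0.02,-0.21,-0.45,0,0,0,0.02,-0.23,-0.51,0,0,0])

```text
time: 8.45
tool_pos: [0.5096, 0.0197, 0.142]
tool_rot: [-3.14, 0.0, 1.672]
contact_force: [0.2, 0.3, -0.3]
opening: 0.0001
```

Call:
jog_arm(deltas=[0,-0.02,-0.07,0,0,0,0,-0.04,-0.13,0,0,0,0,-0.05,-0.19,0,0,0,0,-0.06,-0.24,0,0,0,0,-0.06,-0.28,0,0,0])

```text
time: 8.87
tool_pos: [0.5101, 0.0143, 0.1154]
tool_rot: [3.141, 0.0, 1.672]
contact_force: [-0.4, -0.9, 1.5]
opening: 0.001
```

Call:
jog_arm(deltas=[0,0,-0.03,0,0,0,0,0,-0.05,0,0,0,0,0,-0.07,0,0,0,0,0,-0.08,0,0,0,0,0,-0.09,0,0,0])

```text
time: 9.28
tool_pos: [0.5101, 0.0145, 0.1068]
tool_rot: [3.141, 0.0, 1.672]
contact_force: [0.7, -0.9, 1.2]
opening: 0.0007
```

Call:
jog_arm(deltas=[0,0,-0.01,0,0,0,0,0,-0.02,0,0,0,0,0,-0.02,0,0,0])

```text
time: 9.53
tool_pos: [0.5101, 0.0145, 0.1065]
tool_rot: [3.14, 0.0, 1.672]
contact_force: [-5.4, 0.3, 16.3]
opening: 0.0002
```

Contact is firm with the fingertips at z 0.0955, which is the shut height. I'll retreat and check.

Call:
jog_arm(deltas=[0,0,0.1,0,0,0,0,0,0.35,0,0,0,0,0,0.6,0,0,0,0,0,0.9,0,0,0])

```text
time: 9.87
tool_pos: [0.5092, 0.0148, 0.1951]
tool_rot: [-3.139, -0.001, 1.672]
contact_force: [0.3, -0.2, 0.1]
opening: 0.0007
```

Call:
jog_arm(deltas=[0,-0.3,0.3,0,0,0,0,-0.6,0.5,0,0,0,0,-0.9,0.5,0,0,0,0,-0.9,0.5,0,0,0])

```text
time: 10.2
tool_pos: [0.5107, -0.0798, 0.2465]
tool_rot: [3.138, 0.003, 1.669]
contact_force: [-0.6, 0.2, -0.5]
opening: 0.0005
```

Call:
jog_arm(deltas=[0,-0.3,0,0,0,0,0,-0.6,0,0,0,0,0,-0.9,0,0,0,0,0,-0.9,0,0,0,0])

```text
time: 10.53
tool_pos: [0.5098, -0.1694, 0.2443]
tool_rot: [-3.141, 0.002, 1.668]
contact_force: [-0.9, 0.3, 0.6]
opening: 0.0002
```

```bash
python3 - <<'E'
from h import *
a=robot.read_camera("side")[:,:,::-1][130:290,150:370];b=robot.read_camera("scene")[:,:,::-1][85:245,165:365]
a=a.copy();b=b.copy()
ex=np.array([.9949,.1008]);ey=np.array([-.1008,.9949])
# predicted shut lid corners at z=.0955 (red dots)
for x in(-.09,.09):
  for y in(-.11,.11):
    X=np.r_[(.5108+x)*ex+(.024+y)*ey,.0955]
    for n,i,o in(("side",a,(150,130)),("scene",b,(165,85))):
        u,v=proj(n,X);cv2.circle(i,(round(u-o[0]),round(v-o[1])),1,(0,0,255),-1)
cv2.imwrite("pics/p9.png",cv2.resize(np.hstack([a,b]),None,fx=1.9,fy=1.9,interpolation=cv2.INTER_CUBIC))
o=robot.observe();print(o["time"],o["tool_pos"],o["contact_force"])
E
```

```text
10.6333 [ 0.50967833 -0.16564772  0.24426648] [-0.17849933 -0.08009129 -0.4227087 ]
```

View pics/p9.png

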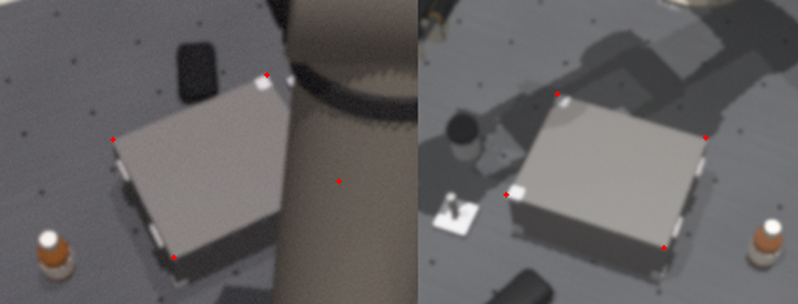

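The lid lies flat on the rim. The red dots mark where I predicted the corners at shut height, and they match the visible ones, e.g. (113,139), (706,137) and (664,247). Jar, bottle, gauge and mouse are where they were.

```bash
python3 -c "
from cell import robot
print(robot.hand_in())"
```

```text
the job is handed in; nothing more can be done
None
```

The flap is folded fully down and the lid is shut over it. I handed the job in at about 10.6 s of robot time. Both were pushed only with the closed fingertips from their outer faces, along their hinge arcs and slowing at the end.

- **Flap:** it stopped firmly (about 12 N) with the fingertips at z = 66 mm, the stated height when folded down. The camera then showed it lying flat.
- **Lid:** it stopped firmly (about 16 N) with the fingertips at z = 95.5 mm, the stated shut height. With the arm clear, the lid lay flat and its visible corners matched the predicted shut position, to within a few mm.
- **Bystanders:** the bottle, jar, gauge and mouse looked unmoved in the final view. That is by eye; I did not measure their positions again.

No check failed. In the two final views the arm hid one corner of the lid in the side camera, but the scene camera showed all four.

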